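# Start the honey extractor from its control board

## Task

Start the honey extractor from the control board on the green shelf: tip the rocker switch fully over by pushing down its raised, ribbed end, then press the square key fully home, then press the round key fully home; each stays where it is put. Do them in that order, leave the long bar key (the brake) alone, and leave the canister, marking tube, staple pot and bee escape plate standing where they are; nothing is to be picked up.

Things in the scene. Friction and masses are not known exactly. Their poses are not given: they have to be found in the camera images.
- board: aluminium control board, a slab 130 x 420 x 40 mm fixed on the green shelf, whose top is 80 mm above the work surface; origin at the centre of its underside (on the shelf), x across it (away from the robot), y along it, z up. Four dark pods 28 mm high stand in a row along y on its top, 95 mm apart (pod tops 68 mm above the board's origin); which pod is in which place varies
- rocker_rib (a point): middle of the top of the rib on the rocker switch's raised (ON) end. Rocker: flat white paddle 72 mm long (along the board's x), 32 wide, 8 thick, on a dark pod. The rib, 8 mm wide and 4 mm high, runs across the paddle 28 mm from its middle, on the board's -x side. This point is 32 mm above the pod top at the start, 18 mm when fully over; its axes turn with the paddle
- rocker (a joint): tilt of the rocker in rad about its middle, 17 mm above the pod top, between two dark cheeks 22 mm high: 0 to 0.06 at the start (off, ribbed end raised), 0.50 fully over (ribbed end down, hard stop). Friction only: about 4 N at the rib moves it, and it stays where it is left
- square_key_top (a point): square key: 30 x 30 mm with a flat top. White, on a dark pod 86 x 80 mm. This point is the middle of its top face, 16 mm above the pod's top when out and 6 mm above it when fully in; x and y axes run as the board's.
- square_key (a joint): how far the square key is pushed in, straight down, in m: 0 out, 0.010 fully home (hard stop). It resists with about 4 N of friction all the way (a little more when pushed fast), has no spring and stays where it is left.
- round_key_top (a point): round key: a disc 34 mm in diameter with a flat top. White, on a dark pod 86 x 80 mm. This point is the middle of its top face, 16 mm above the pod's top when out and 6 mm above it when fully in; x and y axes run as the board's.
- round_key (a joint): how far the round key is pushed in, straight down, in m: 0 out, 0.010 fully home (hard stop). It resists with about 4 N of friction all the way (a little more when pushed fast), has no spring and stays where it is left.
- bar_key_top (a point): long bar key (the brake, not to be pressed): 62 mm along the board's x, 16 mm wide, flat top. White, on a dark pod 86 x 80 mm. This point is the middle of its top face, 16 mm above the pod's top when out and 6 mm above it when fully in; x and y axes run as the board's.
- bar_key (a joint): how far the bar key is pushed in, straight down, in m: 0 out, 0.010 fully home (hard stop). It resists with about 4 N of friction all the way (a little more when pushed fast), has no spring and stays where it is left.
- canister: loose screw-top aluminium canister, 72 mm in diameter, 108 mm tall, standing on the shelf beyond the board's +y end; origin at the centre of its underside
- tube: loose clear glass queen marking tube on a white foot, 36 mm in diameter, 94 mm tall, standing on the shelf behind the board (its +x side); origin at the centre of its underside
- pot: loose cream ceramic pot of frame staples, 82 mm in diameter, 66 mm tall, standing on the shelf beyond the board's -y end; origin at the centre of its underside
- escape: loose tarnished copper bee escape plate, 56 x 112 mm, 12 mm high, lying flat on the shelf behind the board (its +x side); origin at the centre of its underside, y along its length
Things that resemble listed ones, but are neither listed nor needed, are in the scene too. What is shaped like the canister but blue is not meant. There is more than one size of the tube; the job needs the smaller.

How it is judged:
On the way, in this order (a step that is already met when the one before it is completed fails the run):
1. the rocker is tipped fully over to its ribbed end (value of joint rocker above 0.42 rad), for 0.1 s.
2. the square key is pressed home (value of joint square_key above 0.008 m), for 0.1 s.
3. the round key is pressed home (value of joint round_key above 0.008 m), for 0.1 s.
At the end, for the whole second after the job is handed in: the rocker is tipped over by more than 0.42 of 0.50 rad, the square and round keys are in by more than 8 of 10 mm, the bar key is in by less than 3 mm, and the canister, tube, pot and escape plate are within 15 mm of where they began and upright within 0.15 rad (value of joint rocker above 0.42 rad and value of joint each of square_key, round_key above 0.008 m and value of joint bar_key below 0.003 m and distance of each of canister, tube, pot, escape from where it was at the start of the episode below 0.015 m and angle between each of canister, tube, pot, escape's own z axis and vertical below 0.15 rad); the robot touches nothing.
It fails at once if the square key is pushed in (over 3 mm) before the rocker is fully over (value of joint square_key above 0.003 m and not (value of joint rocker above 0.42 rad)).
It fails at once if the round key is pushed in (over 3 mm) before the rocker is fully over and the square key is home (value of joint round_key above 0.003 m and not (value of joint rocker above 0.42 rad and value of joint square_key above 0.008 m)).
It fails at once if the bar key is pushed in (over 3 mm) (value of joint bar_key above 0.003 m).
It fails at once if the canister, marking tube, staple pot or bee escape plate is lifted, shifted by over 15 mm or tipped (distance of any of canister, tube, pot, escape from where it was at the start of the episode above 0.015 m or angle between any of canister, tube, pot, escape's own z axis and vertical above 0.15 rad).
It also fails if it takes over 42 s, if anything falls off the work surface, if the arm or the gripper's body presses on something with over 40 N, if the wrist force passes 120 N, or if a joint passes its speed limit or range.

## Robot

A 6-joint arm with a two-finger parallel gripper is mounted at the origin on the work surface. World frame = base frame: x ahead of the robot, y to its left, z up, the work surface at z = 0. Lengths are in m, angles in rad, forces in N, time in s.
With the tool pointing down it reaches from about 0.425 to 0.95 m from the base axis. Payload 3.5 kg.
Tool frame: the origin (TCP) lies on the centre line of the jaws, within the pads' length; the fingertips stand 14 mm ahead of it and the grasp point (between the pads) lies 5 mm behind it (ctrl.finger_overhang is the distance from the TCP to the fingertips, in m); z points along the fingers, y is the line along which they close (so a half turn about z gives the same grasp; the last joint's range is limited). The gripper opens to 85 mm and grips with 20 to 120 N. Pads are 22 mm wide; open, the fingers measure 114 mm over their backs; the gripper's body (76 mm by 85 mm) begins 54 mm behind the grasp point. The pads swing forward as they close: fully open they stand 13 mm farther back than shut.
Start: joints at [1.124, 0.286, 1.577, -0, 1.279, -0.15], TCP at [0.197, 0.645, 0.245] pointing down, gripper open.
Joint ranges: [-2.77, 2.77], [-0.9, 2.22], [0.21, 2.48], [-1.53, 4.67], [0.24, 2.81], [-2.84, 2.84]. Speed limits (rad/s): [2.79, 2.79, 3.14, 3.14, 3.14, 3.14].

## Interface

Orientations are given as a unit quaternion [x, y, z, w].
In Python, from plant import ctrl gives the robot as it stands.
- The arm moves only by the tool send_rows, never from a script. Its argument "moves" is text: rows parted by semicolons, each of 7 numbers parted by spaces: the turn, a rotation vector about the tool's x, y, z in units of 360 degrees (1.0 is 360 degrees), then the shift along the tool's x, y, z in units of 20 cm (1.0 is 20 cm), then the gripper's target within -1 to 1 (fully open at 1, half-way at 0, shut at -1). A call has 1 to 12 rows; each row is the pose to reach, as a shift and turn from the pose commanded when the call began, along the tool's axes at that moment, turning the shorter way round; what a row does not reach only later rows make up. A row lasts 1/8 s, in which the tool goes at most 62.5 mm and 10.7 degrees, less where a joint would pass 70% of its speed; a pose out of reach is approached as far as the arm can. A call with a number of a shift or a turn outside -1 to 1 is refused whole. A call with a gripper value outside its range is refused whole. The fingers move at their own pace and stop on an object; "newtons" is the grip in N (left out, the last holds). Time passes only in rows, so rows that repeat a pose let the fingers close. It gives the time, the measured TCP pose, the force, the opening and the grip force at its end, in the units of the state.
- ctrl.get_state(): the state, without advancing time (a new reading comes with each control period).
- ctrl.read_camera(name): name is "scene" or "top" or "wrist"; returns a dict with "image" (400x640x3 uint8, red, green, blue), "fovy" (degrees; the focal length in pixels is half the picture's height over the tangent of half this angle, whatever the lens; pixels are square), "cx", "cy" (the principal point, pixels), "extrinsics" (4x4, takes a point from camera to world coordinates). Camera axes: x right, y up, looking along -z (the intrinsics and any distortion apply to the point x, -y, -z); pixel columns grow to the right and rows downward; lengths in m; the calibration is good to about 2 mm. A picture is of the moment at which its call begins. There is no depth.
- ctrl.sign_off(): hands the job in; it is judged then, once.
The state is a dict: "time": time; "qpos": joint angles; "dq": joint speeds; "joint_efforts": joint torques, N m; "eef_pos": TCP position; "tcp_rot": TCP orientation; "contact_force": force on the tool from outside, world axes, zero at the start; "wrist_torque": the same for the moment, N m; "opening": opening from 0.0 (shut) to 1.0 (fully open); "finger_force": force on a finger pad.
Only numpy, scipy, OpenCV 4.12 (cv2) and the standard library are available. Lean on these libraries where they do the work, as an engineer would, in place of code of your own. Each camera call takes 0.05 s, during which the arm holds its last target. There are 200 camera calls.

## Working session

There is one attempt and no reset: what is moved stays moved. The work goes in short steps, Python scripts to look and compute and a tool call to move; the robot and the scene stay as the last step left them, time stands still between calls to the robot, and variables do not carry over. Pictures are saved under pics/ and viewed, at most 10 in all, crops included, and the job is handed in when it is done.

Besides the shell and the picture viewer there is one more tool, called as a command line: name --argument value ..., lists and objects as JSON in quotes. send_rows: Moves the arm, as the interface text tells. Its arguments: {"type":"object","properties":{"moves":{"type":"string"},"newtons":{"type":"number"}},"required":["moves"]}

```bash
ls; mkdir -p pics; python3 - <<'E'
from plant import ctrl
import cv2,json
s=ctrl.get_state();print({k:s[k] for k in('time','eef_pos','tcp_rot','opening')})
for n in('scene','top'):
    c=ctrl.read_camera(n);cv2.imwrite(f'pics/{n}.png',c['image'][:,:,::-1])
    print(n,c['fovy'],c['cx'],c['cy'],c['extrinsics'].round(4).tolist(),[k for k in c])
E
```

```text
pics
{'time': 0.0, 'eef_pos': array([0.19713159, 0.64493473, 0.24392948]), 'tcp_rot': array([ 1.47875116e-01,  9.89005338e-01, -1.12385166e-03, -3.59074376e-04]), 'opening': 0.9998661850254847}
scene 43.25610967165758 314.7053672390488 202.6648687560757 [[-0.0513, -0.8401, 0.5399, 1.0971], [0.9987, -0.0464, 0.0227, 0.0428], [0.006, 0.5404, 0.8414, 1.0478], [0.0, 0.0, 0.0, 1.0]] ['image', 'fovy', 'cx', 'cy', 'extrinsics']
top 57.546632211720045 317.6683070701557 202.3137793719027 [[-0.0053, 0.9976, -0.0689, 0.4781], [-0.9993, -0.0027, 0.0371, 0.0438], [0.0369, 0.0691, 0.9969, 0.9234], [0.0, 0.0, 0.0, 1.0]] ['image', 'fovy', 'cx', 'cy', 'extrinsics']
```

```bash
sleep 1
```

```text
(no output)
```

View pics/top.png

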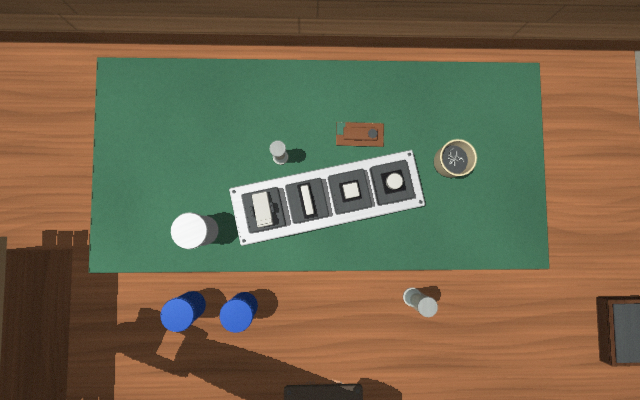

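View pics/scene.png

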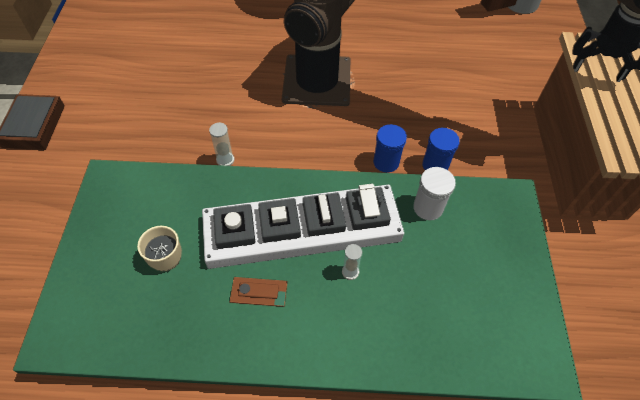

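The top view shows, left to right, the rocker (264,209), bar (308,200), square (351,190) and round (394,181). The scene view shows the same in mirrored order: round (233,220), square (279,215), bar (323,208), rocker (370,203). The real canister and pot stand off the board's ends.

```bash
cat > h.py <<'E'
import numpy as np,cv2
def ray(c,u,v):
    f=c['image'].shape[0]/2/np.tan(np.radians(c['fovy']/2))
    E=np.array(c['extrinsics']);d=E[:3,:3]@np.array([(u-c['cx'])/f,-(v-c['cy'])/f,-1])
    return E[:3,3],d
def onz(c,u,v,z):
    o,d=ray(c,u,v);return o+d*(z-o[2])/d[2]
def tri(r):
    A=0;b=0
    for o,d in r:
        d=d/np.linalg.norm(d);P=np.eye(3)-np.outer(d,d);A=A+P;b=b+P@o
    return np.linalg.solve(A,b)
def blob(img,u,v,th=150):
    g=img.min(2);n,l,st,ce=cv2.connectedComponentsWithStats((g>th).astype(np.uint8),connectivity=4)
    k=l[v,u];return ce[k],st[k],(l==k) if k else None
E
python3 - <<'E'
from plant import ctrl
from h import *
t=ctrl.read_camera('top');s=ctrl.read_camera('scene')
seeds={'rocker':((264,209),(370,203)),'bar':((308,200),(323,208)),'square':((351,190),(279,213)),'round':((394,181),(233,219))}
P={}
for k,(a,b) in seeds.items():
    A=blob(t['image'],*a);B=blob(s['image'],*b)
    z=.164
    P[k]=onz(t,*A[0],z)
    print(k,A[0].round(1),A[1],B[0].round(1),B[1],'top',P[k].round(4),'scene',onz(s,*B[0],z).round(4),'tri',tri([ray(t,*A[0]),ray(s,*B[0])]).round(4))
d=P['bar']-P['round'];print('yaw',np.arctan2(d[1],d[0])-np.pi/2,np.linalg.norm(d))
# paddle rectangle
m=blob(t['image'],264,209)[2]
if m is not None: print(cv2.boxPoints(cv2.minAreaRect(np.argwhere(m)[:,::-1].astype(np.float32))).round(1).tolist())
for n,c,u,v in(('t',t,264,205),('s',s,370,200)):
    cv2.imwrite(f'pics/crop_{n}.png',cv2.resize(c['image'][v-50:v+50,u-60:u+60,::-1],None,fx=6,fy=6,interpolation=cv2.INTER_CUBIC))
a=cv2.hconcat([cv2.imread('pics/crop_t.png'),cv2.imread('pics/crop_s.png')]);cv2.imwrite('pics/crop.png',cv2.resize(a,(800,333)))
E
```

```text
rocker [261.5 209. ] [252 192  20  35 496] [310.1 226.8] [ 202  184  202   78 3810] top [0.517  0.1323 0.164 ] scene [0.5883 0.0127 0.164 ] tri [0.535  0.0744 0.1048]
bar [306.6 199.6] [301 185  12  30 206] [310.1 226.8] [ 202  184  202   78 3810] top [0.5363 0.0387 0.164 ] scene [0.5883 0.0127 0.164 ] tri [0.5429 0.0241 0.0861]
square [350.7 190. ] [343 183  16  15 185] [278.2 212.5] [271 206  15  14 170] top [ 0.5564 -0.0542  0.164 ] scene [ 0.5582 -0.0548  0.164 ] tri [ 0.5566 -0.0548  0.1614]
round [394.3 180.7] [387 174  15  15 180] [232.2 218.7] [225 212  16  14 177] top [ 0.5759 -0.147   0.164 ] scene [ 0.5779 -0.1468  0.164 ] tri [ 0.5763 -0.1476  0.1612]
yaw 0.20987187392688922 0.18988208303872867
[[251.1999969482422, 194.0], [266.0, 191.3000030517578], [272.0, 224.1999969482422], [257.20001220703125, 226.89999389648438]]
```

View pics/crop.png

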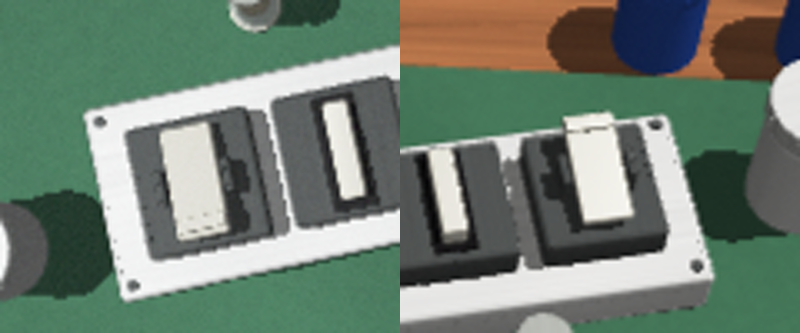

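send_rows --moves "0 0 -0.08 -1 -0.95 0 -1;0 0 -0.08 -1 -0.95 0 -1;0 0 -0.08 -1 -0.95 0 -1;0 0 -0.08 -1 -0.95 0 -1;0 0 -0.08 -1 -0.95 0 -1;0 0 -0.08 -1 -0.95 0 -1;0 0 -0.08 -1 -0.95 0 -1;0 0 -0.08 -1 -0.95 0 -1"

```text
time: 1.2
eef_pos: [0.3325, 0.4062, 0.2452]
tcp_rot: [-0.104, 0.995, 0.0, -0.0]
contact_force: [0.4, -0.4, -0.3]
opening: 0.0
finger_force: 0.0
```

The crop shows the rib line at the robot-side end of the paddle, with short cheeks only beside its middle.

send_rows --moves "0 0 0 -0.48 -1 0 -1;0 0 0 -0.48 -1 0 -1;0 0 0 -0.48 -1 0 -1;0 0 0 -0.48 -1 0 -1;0 0 0 -0.48 -1 0 -1;0 0 0 -0.48 -1 0 -1"

```text
time: 1.95
eef_pos: [0.4674, 0.2301, 0.2451]
tcp_rot: [-0.103, 0.995, 0.0, -0.0]
contact_force: [0.1, 1.2, -0.8]
opening: -0.002
finger_force: 0.0
```

send_rows --moves "0 0 0 0 -0.53 0 -1;0 0 0 0 -0.53 0 -1;0 0 0 0 -0.53 0 -1;0 0 0 0 -0.53 0.15 -1;0 0 0 0 -0.53 0.15 -1;0 0 0 0 -0.53 0.15 -1"

```text
time: 2.7
eef_pos: [0.4895, 0.1267, 0.216]
tcp_rot: [-0.104, 0.995, 0.0, 0.0]
contact_force: [0.0, 0.1, 0.0]
opening: -0.002
finger_force: 0.0
```

```bash
python3 - <<'E'
from plant import ctrl
import cv2,numpy as np
s=ctrl.get_state();print({k:s[k] for k in('time','eef_pos','tcp_rot','contact_force')},ctrl.finger_overhang)
c=ctrl.read_camera('wrist');t=ctrl.read_camera('scene')
a=cv2.resize(c['image'][:,:,::-1],(480,300));b=cv2.resize(t['image'][150:270,270:430,::-1],(400,300))
cv2.imwrite('pics/w1.png',cv2.hconcat([a[:,40:440],b]))
E
```

```text
{'time': 2.7, 'eef_pos': array([0.48949259, 0.12671514, 0.21598385]), 'tcp_rot': array([-1.03741790e-01,  9.94604222e-01,  1.33358648e-04,  2.54363659e-04]), 'contact_force': array([0.04581316, 0.08736535, 0.01287042])} 0.014
```

View pics/w1.png

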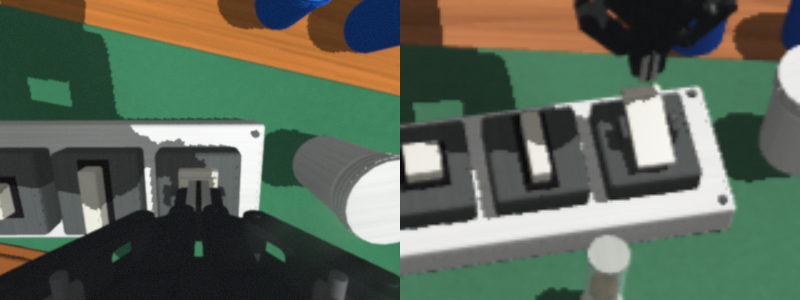

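The fingertips (at about (200,190) in the left panel) are above the rib and well clear of the bar key and canister. Now I push down.

send_rows --moves "0 0 0 0 0 0.08 -1;0 0 0 0 0 0.11 -1;0 0 0 0 0 0.125 -1;0 0 0 0 0 0.14 -1;0 0 0 0 0 0.155 -1;0 0 0 0 0 0.17 -1;0 0 0 0 0 0.18 -1;0 0 0 0 0 0.18 -1"

```text
time: 3.8
eef_pos: [0.4891, 0.1252, 0.1803]
tcp_rot: [-0.103, 0.995, -0.0, -0.001]
contact_force: [-4.3, -0.6, 7.6]
opening: 0.001
finger_force: 3.7
```

send_rows --moves "0 0 0 0 0 0.005 -1;0 0 0 0 0 0.01 -1;0 0 0 0 0 0.01 -1"

```text
time: 4.18
eef_pos: [0.4891, 0.1252, 0.18]
tcp_rot: [-0.103, 0.995, -0.0, -0.001]
contact_force: [-9.8, -0.9, 14.1]
opening: -0.0
finger_force: 7.2
```

send_rows --moves "0 0 0 0 0 -0.25 -1;0 0 0 0 0 -0.25 -1;0 0 0 -0.14 -0.955 -0.25 -1;0 0 0 -0.14 -0.955 -0.25 -1;0 0 0 -0.14 -0.955 -0.25 -1;0 0 0 -0.14 -0.955 -0.25 -1;0 0 0 -0.14 -0.955 -0.25 -1;0 0 0 -0.14 -0.955 -0.25 -1"

```text
time: 5.18
eef_pos: [0.5555, -0.0545, 0.2267]
tcp_rot: [-0.103, 0.995, 0.0, -0.0]
contact_force: [-0.6, -0.0, 0.2]
opening: 0.002
finger_force: 0.0
```

```bash
python3 - <<'E'
from plant import ctrl
from h import *
s=ctrl.get_state();print({k:s[k] for k in('time','eef_pos','contact_force')})
t=ctrl.read_camera('scene')
cv2.imwrite('pics/s2.png',cv2.resize(t['image'][130:270,190:430,::-1],None,fx=3.3,fy=3.3,interpolation=cv2.INTER_CUBIC))
E
```

```text
{'time': 5.175, 'eef_pos': array([ 0.55546929, -0.05454574,  0.22670212]), 'contact_force': array([-0.61954751, -0.0080269 ,  0.18790182])}
```

View pics/s2.png

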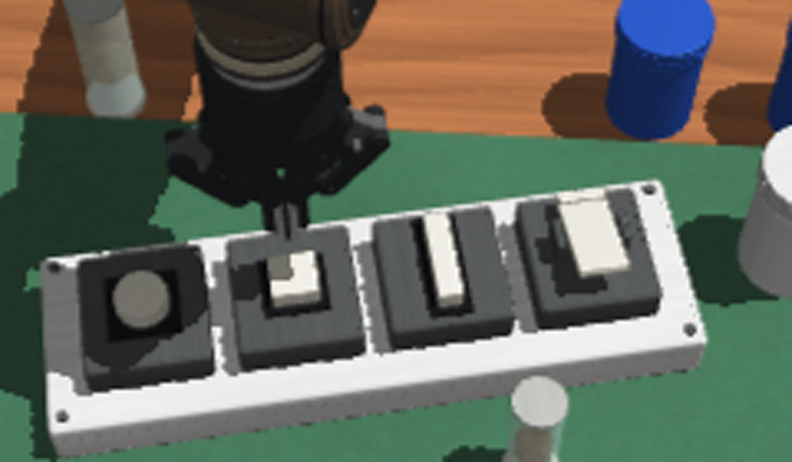

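The rocker (595,230) is tipped with its ribbed end down, and the bar key is still out. The fingers stand over the square key (290,280), so I press it.

send_rows --moves "0 0 0 0 0 0.15 -1;0 0 0 0 0 0.22 -1;0 0 0 0 0 0.24 -1;0 0 0 0 0 0.255 -1;0 0 0 0 0 0.27 -1;0 0 0 0 0 0.28 -1;0 0 0 0 0 0.29 -1;0 0 0 0 0 0.3 -1;0 0 0 0 0 0.305 -1;0 0 0 0 0 0.305 -1"

```text
time: 6.48
eef_pos: [0.5567, -0.0558, 0.168]
tcp_rot: [-0.103, 0.995, 0.0, 0.001]
contact_force: [-2.7, 2.9, 9.9]
opening: 0.001
finger_force: 4.6
```

send_rows --moves "0 0 0 0 0 0.005 -1;0 0 0 0 0 0.01 -1;0 0 0 0 0 0.01 -1"

```text
time: 6.85
eef_pos: [0.5567, -0.0558, 0.1679]
tcp_rot: [-0.103, 0.995, -0.0, 0.0]
contact_force: [-6.4, 4.0, 16.4]
opening: 0.001
finger_force: 8.3
```

send_rows --moves "0 0 0 0 0 -0.25 -1;0 0 0 0 0 -0.25 -1;0 0 0 0 -0.475 -0.25 -1;0 0 0 0 -0.475 -0.25 -1;0 0 0 0 -0.475 -0.25 -1;0 0 0 0 -0.475 -0.25 -1"

```text
time: 7.6
eef_pos: [0.5748, -0.1485, 0.2129]
tcp_rot: [-0.103, 0.995, 0.0, -0.001]
contact_force: [0.3, -0.2, 0.5]
opening: -0.001
finger_force: 0.0
```

send_rows --moves "0 0 0 0 0 0.1 -1;0 0 0 0 0 0.155 -1;0 0 0 0 0 0.175 -1;0 0 0 0 0 0.19 -1;0 0 0 0 0 0.205 -1;0 0 0 0 0 0.215 -1;0 0 0 0 0 0.225 -1;0 0 0 0 0 0.235 -1;0 0 0 0 0 0.245 -1;0 0 0 0 0 0.25 -1;0 0 0 0 0 0.25 -1"

```text
time: 8.98
eef_pos: [0.5759, -0.1488, 0.1679]
tcp_rot: [-0.103, 0.995, 0.0, 0.0]
contact_force: [-7.3, 5.1, 16.3]
opening: 0.002
finger_force: 8.1
```

Home at the same height as the square key. I lift away and check.

send_rows --moves "0 0 0 0 0 -0.3 -1;0 0 0 0 0 -0.6 -1;0 0 0 0 0 -0.6 -1;0 0 0 0.7 0 -0.6 -1;0 0 0 0.7 0 -0.6 -1;0 0 0 0.7 0 -0.6 -1;0 0 0 0.7 0 -0.6 -1"

```text
time: 9.85
eef_pos: [0.4381, -0.1779, 0.2836]
tcp_rot: [-0.102, 0.995, -0.0, 0.0]
contact_force: [0.9, 1.6, -0.4]
opening: -0.0
finger_force: 0.0
```

```bash
python3 - <<'E'
from plant import ctrl
from h import *
s=ctrl.get_state();print({k:s[k] for k in('time','eef_pos','contact_force')})
t=ctrl.read_camera('scene')
cv2.imwrite('pics/s3.png',cv2.resize(t['image'][130:310,130:470,::-1],None,fx=2.3,fy=2.3,interpolation=cv2.INTER_CUBIC))
E
```

```text
{'time': 9.85, 'eef_pos': array([ 0.43806585, -0.17791728,  0.28364185]), 'contact_force': array([ 0.86826632,  1.57246636, -0.36811159])}
```

View pics/s3.png

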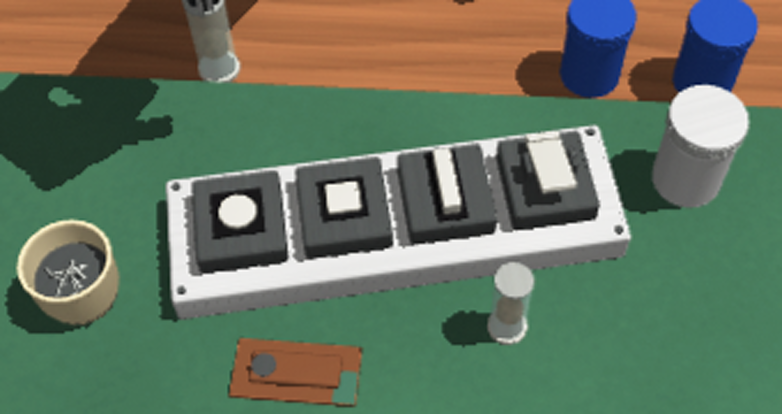

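Both keys (237,210) and (345,198) sit low, the rocker (550,165) is tipped over, the bar key (447,180) is out, and the loose things have not moved. I move clear of the decoy tube, let the arm settle and hand in.

send_rows --moves "0 0 0 -0.2 0 -0.15 -1;0 0 0 -0.2 0 -0.15 -1;0 0 0 -0.2 0 -0.15 -1;0 0 0 -0.2 0 -0.15 -1"

```text
time: 10.4
eef_pos: [0.4772, -0.1691, 0.3131]
tcp_rot: [-0.103, 0.995, 0.001, -0.001]
contact_force: [-0.4, 0.6, -0.2]
opening: -0.003
finger_force: 0.0
```

```bash
python3 -c "
from plant import ctrl
s=ctrl.get_state();print(s['eef_pos'],s['contact_force']);print(ctrl.sign_off())"
```

```text
[ 0.4772311  -0.16909241  0.31312738] [-0.35731132  0.61876753 -0.21241838]
the job is handed in; nothing more can be done
None
```

I tipped the rocker over, then pressed the square key and the round key home, in that order, and handed the job in at about 10.4 s. The final picture showed the bar key still out and the loose things unmoved; `sign_off` returned no verdict.

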